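Release the swing bolt of a casting box

ROBOT

A 7-joint arm with a two-finger parallel gripper is mounted at the origin on the work surface; the furniture and walls round the work are solid. World frame = base frame: x ahead of the robot, y to its left, z up, the work surface at z = 0. Lengths are in m, angles in rad, forces in N, time in s.
With the tool pointing down it reaches from about 0.4 to 0.875 m from the base axis. Payload 19.3 kg.
Tool frame: the origin (TCP) lies where the fingers leave the gripper's body, on its centre line; the fingertips stand bot.tip_reach ahead of it and the grasp point (between the pads) lies 54 mm ahead of it (bot.tip_reach is the distance from the TCP to the fingertips, in m); z points along the fingers, y is the line along which they close (so a half turn about z gives the same grasp; the last joint's range is limited). The gripper opens to 85 mm and grips with 20 to 120 N. Pads are 22 mm wide; open, the fingers measure 114 mm over their backs; the gripper's body (76 mm by 85 mm) begins 54 mm behind the grasp point. The pads swing forward as they close: fully open they stand 13 mm farther back than shut.
Start: joints at [1.256, 0.521, -0.036, 1.599, 0.021, 1.021, -0.113], TCP at [0.151, -0.606, 0.304] pointing down, gripper open.
Joint ranges: [-2.91, 2.91], [-0.3, 2.13], [-1.5, 1.42], [0.17, 2.43], [-1.26, 4.41], [0.16, 1.93], [-2.52, 2.52]. Speed limits (rad/s): [1.89, 1.89, 2.39, 2.39, 3.01, 3.01, 3.01].

INTERFACE

Orientations are given as [roll, pitch, yaw] about the fixed x, y, z axes, in that order (R = Rz(yaw) Ry(pitch) Rx(roll)).
In Python, from workcell import bot gives the robot as it stands. The module is installed in compiled form; this text tells all that it offers.
- The arm moves only by the shell command python3 -m jog 'ROWS' [FORCE]. ROWS is JSON, a list that holds one entry, the list of rows, each a list of 7 numbers: the shift along the tool's x, y, z in mm, then the turn, a rotation vector about the tool's x, y, z in rad, then the opening, from 0 (shut) to 1 (fully open). In form: [[[tx, ty, tz, wx, wy, wz, fingers], ...]]. A call has 1 to 5 rows; each row shifts and turns the commanded pose from where the row before left it, along the tool's axes as they then stand; what a row does not reach is not made up. A row lasts 1/10 s, in which the tool goes at most 50 mm and 8.59 degrees, less where a joint would pass 70% of its speed; a pose out of reach is approached as far as the arm can. A call is refused whole if a number of a shift passes 50 or a number of a turn 0.15, either way. A call with a gripper value outside its range is refused whole. The fingers move at their own pace and stop on an object; FORCE is the grip in N (left out, the last holds). Time passes only in rows, so rows that do not move let the fingers close. It gives the time, the measured TCP pose, the force, the opening and the grip force at its end, in the units of the state.
- bot.observe(): the state, without advancing time (a new reading comes with each control period).
- bot.grab_frame(name): name is "scene" or "top" or "wrist"; returns a dict with "img" (480x640x3 uint8, red, green, blue), "intrinsics" (3x3 intrinsics, pixels), "R" (3x3) and "t" (3): a world point X has camera coordinates R X + t; the wrist camera has in their place "tool_from_camera" (4x4, takes a point from camera to tool coordinates, whose origin is the TCP and whose axes are the flange's). Camera axes: x right, y down, z forward; pixel columns grow to the right and rows downward; lengths in m; the calibration is good to about 2 mm. The wrist camera is an equidistant fisheye: a pixel r from the principal point sees the ray r / f radians off the axis. A picture is of the moment at which its call begins: read the wrist's pose just before it. There is no depth.
- bot.job_done(): hands the job in; it is judged then, once.
Trained networks look in a picture, given as the dict that the camera call returned (one of the last four; its "shot" number tells which), for a name from the list of things; names that differ only in an ending like _2 or _b are one class to them, and where a whole thing is asked for, a point or a joint stands for the part that bears it (a point fixed in the world has none). Each returns a list of dicts, best first, with "conf" (0 to 1); they miss things now and then, are a little off and sometimes report something else, mostly with a low value. They report only what shows in the picture. A call takes as long as a camera call.
- bot.trace(query, picture): "region" (480x640 bool, what is visible of it).
- bot.spot_point(query, picture): "xyz" ([x, y, z] in m, in world coordinates, good to about 4 mm: a listed point, or the origin of a listed thing).
The state is a dict: "clock": time; "qpos": joint angles; "qd": joint speeds; "joint_efforts": joint torques, N m; "position": TCP position; "tool_rot": TCP orientation; "force": force on the tool from outside, world axes, zero at the start; "moment": the same for the moment, N m; "grip_width": finger opening in m; "finger_force": force on a finger pad.
Only numpy, scipy, OpenCV 4.12 (cv2) and the standard library are available. Lean on these libraries where they do the work, as an engineer would, in place of code of your own. Each camera call takes 0.05 s, during which the arm holds its last target. There are 200 camera calls.

TASK

Unlock the lid of the blue casting box: back off the orange wing nut (counterclockwise seen from above) only until its washer gets over the red keeper rim in front of it, never leaving it more than 2.5 mm above the rim, then swing the bolt out of the slotted lug and lay it right over to its stop, and let go. Feel for whether the bolt is free and never force the washer against the rim (stay gentle, under about 15 N), and leave the other things on the table alone.

Things in the scene. Friction and masses are not known exactly. Their poses are not given: they have to be found in the camera images.
- casting_box: Blue box, aluminium lid, 110 x 110 mm, lid top 106 mm high, bolted to the table. Origin: centre of its underside; z up, -x is its front, where a lug (36 mm wide, top face 110 mm high) juts from the lid with an 11 mm slot open to the front. The bolt stands upright in the slot at x = -85 mm, y = 0.
- slot (a point): Point on the bolt's axis level with the lug's top face; axes of the box. The red plastic keeper is a rim plate on the lug's front, 10.5 to 14.5 mm in front (-x) of this point, 6 to 17 mm to each side. It was set by hand: its top stands 2.6 to 9.5 mm above the lug's top face, different each time and reported nowhere. Slightly springy, about 70 N/mm.
- bolt_hinge (a point): Centre of the pin on which the bolt swings, 30 mm above the table, fixed to the box, 80 mm under the slot point; axes of the box. The bolt (8 mm thick) reaches 107 mm from here, the washer's underside 80 mm when tight.
- nut_face (a point): Centre of the washer's underside, on the bolt's axis. z along the bolt to its free end, x along the wings, turning with the nut. Washer 18 mm wide, 0 to 2.5 mm along z; orange hub, 9 mm radius, up to 10.5 mm; two wings 9 mm thick (y), 51 mm tip to tip (x), from 8 to 32 mm along z: grip them across the thickness from above, fingertips above 12 mm along z.
- wing_nut (a joint): Turn of the wing nut: 0 fully tight, grows counterclockwise seen from above (loosening), up to 4.8. It starts at 0 to 0.3. Steep multi-start thread: nut and washer rise 3 mm per rad. About 0.1 N m to turn; it stays where it is left and does not run down by itself.
- swing_bolt (a joint): Angle of the bolt: 0 upright in the slot, grows as its top swings to the box's front, 1.45 at the stop, nearly level. Stiff (0.12 N m): stays where left. A caught washer meets the rim within 3 mm of pull at the wings (below 0.035 rad); less than 1.3 mm over the rim it rubs as it dips while tipping (up to 0.18 rad); higher, it comes freely with 1 to 2 N.
- nozzle_tin: Flat round tin, 66 mm across, 24 mm high, origin under its centre. Bystander.
- gear_print: Turquoise printed gear, 39 mm across, 14 mm high, origin under its centre. Bystander.
- bottle_3: Small yellowish bottle with black cap, 33 mm across, 60 mm high, origin under its centre. Bystander.
- glue_stick: White tube with an orange end lying down, 25 x 90 x 25 mm, origin under its centre. Bystander.
- flashlight: Black torch lying down, 26 x 102 x 25 mm, origin under its centre. Bystander.
- tape_roll: Roll of clear tape, 56 mm across, 19 mm high, origin under its centre. Bystander.
- bottle_1: Small white bottle with black cap, 30 mm across, 75 mm high, origin under its centre. Bystander.

How it is judged:
On the way:
1. with the bolt still in the slot, the nut is backed off until its washer has come up to the top of the rim (within 1.5 mm below it, or higher) (value of joint swing_bolt below 0.15 rad and z of keeper_c0 in the frame of nut_face below -0.0075 m), for 0.1 s.
At the end, for the whole second after the job is handed in: The bolt is out of the lug and laid over to its stop (swing_bolt above 1.3 rad), at rest (value of joint swing_bolt above 1.3 rad and velocity of joint swing_bolt below 0.05 rad/s); the robot touches nothing.
It fails at once if the washer is forced against the red rim (over 15 N) (contact force between swing_bolt and keeper_c0 above 15 N or contact force between swing_bolt and keeper_c1 above 15 N).
It fails at once if the nut is backed off more than 2.5 mm above the rim while the bolt stands upright (value of joint swing_bolt below 0.1 rad and z of keeper_c0 in the frame of nut_face below -0.0115 m).
It fails at once if a bystander is moved by more than 2 cm (distance of any of nozzle_tin, gear_print, bottle_3, glue_stick, flashlight, tape_roll, bottle_1 from where it was at the start of the episode above 0.02 m).
It also fails if it takes over 72 s, if anything falls off the work surface, if the arm or the gripper's body presses on something with over 40 N, if the wrist force passes 120 N, or if a joint passes its speed limit or range.

## Working session

There is one attempt and no reset: what is moved stays moved. The work goes in short steps, Python scripts to look and compute and a shell command to move; the robot and the scene stay as the last step left them, time stands still between calls to the robot, and variables do not carry over. Pictures are saved under pics/ and viewed, at most 10 in all, crops included, and the job is handed in when it is done.

```bash
mkdir -p pics; cat > h.py <<'E'
import numpy as np, cv2
from workcell import bot
def save(f,n): cv2.imwrite('pics/'+n+'.png', f['img'][:,:,::-1])
E
python3 - <<'E'
from h import *
np.set_printoptions(precision=4,suppress=True)
print(bot.observe(), bot.tip_reach)
for c in ['scene','top']:
    f=bot.grab_frame(c); save(f,c+'0')
    for q in ['slot','bolt_hinge','nut_face','casting_box','nozzle_tin','gear_print','bottle_3','glue_stick','flashlight','tape_roll','bottle_1']:
        r=bot.spot_point(q,f); print(c,q,[(np.round(d['xyz'],4),round(d['conf'],2)) for d in r[:2]])
    print(f['intrinsics'],f['R'],f['t'])
E
```

```text
{'clock': 0.0, 'qpos': array([ 1.2558,  0.522 , -0.0363,  1.6   ,  0.0212,  1.0211, -0.1128]), 'qd': array([-0.0013, -0.0002,  0.0011, -0.    , -0.0006,  0.0008,  0.0018]), 'joint_efforts': array([  0.0003, -92.7104,   1.98  , -36.9935,   0.0179,   0.0081,
         0.0001]), 'position': array([ 0.1514, -0.6061,  0.3033]), 'tool_rot': array([-3.1405,  0.0001,  0.2448]), 'force': array([ 0.1739,  0.9747, -0.9092]), 'moment': array([-0.0214,  0.0043, -0.0469]), 'finger_force': 0.0, 'grip_width': 0.0851304656584488} 0.0726
scene slot [(array([ 0.5343, -0.0368,  0.1115]), 0.92), (array([ 0.621 , -0.0285, -0.0016]), 0.42)]
scene bolt_hinge [(array([ 0.5334, -0.0372,  0.0293]), 0.97)]
scene nut_face [(array([ 0.54  , -0.0372,  0.108 ]), 0.81), (array([ 0.619 , -0.0255, -0.0015]), 0.52)]
scene casting_box [(array([ 0.6202, -0.0252,  0.0001]), 0.62)]
scene nozzle_tin [(array([0.3658, 0.1155, 0.0012]), 0.67)]
scene gear_print [(array([0.3683, 0.0034, 0.0023]), 0.55)]
scene bottle_3 [(array([ 0.3705, -0.0976,  0.0018]), 0.85), (array([ 0.3568,  0.2854, -0.003 ]), 0.65)]
scene glue_stick [(array
[... 814 characters left out ...]
0.1127, 0.0028]), 0.93)]
top gear_print [(array([0.3662, 0.0031, 0.0046]), 0.52), (array([ 0.6201, -0.0255,  0.0048]), 0.52)]
top bottle_3 [(array([0.3556, 0.2832, 0.0007]), 0.81), (array([ 0.3745, -0.095 ,  0.0009]), 0.61)]
top glue_stick [(array([ 0.4456, -0.3131,  0.0069]), 0.75)]
top flashlight [(array([ 0.3194, -0.2512,  0.0037]), 0.7)]
top tape_roll [(array([ 0.4401, -0.2112, -0.001 ]), 0.66)]
top bottle_1 [(array([0.3556, 0.2832, 0.0007]), 0.81), (array([ 0.3745, -0.095 ,  0.0009]), 0.61)]
[[458.7729   0.     321.9252]
 [  0.     458.7729 240.3893]
 [  0.       0.       1.    ]] [[-0.0118 -0.9996 -0.0252]
 [-0.9971  0.0137 -0.0747]
 [ 0.075   0.0243 -0.9969]] [-0.0022  0.469   0.9398]
```

View pics/scene0.png

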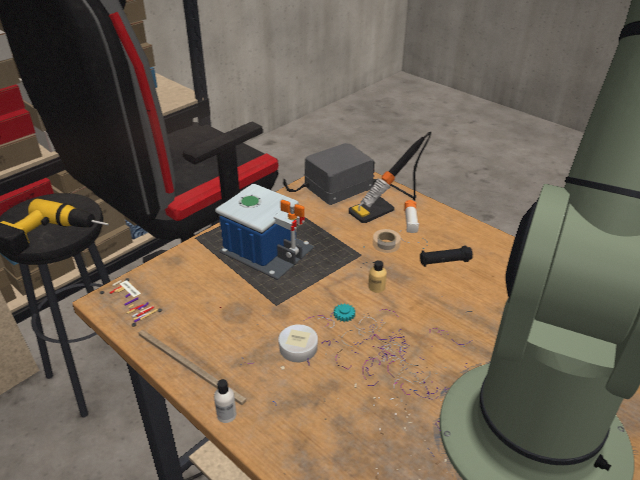

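View pics/top0.png

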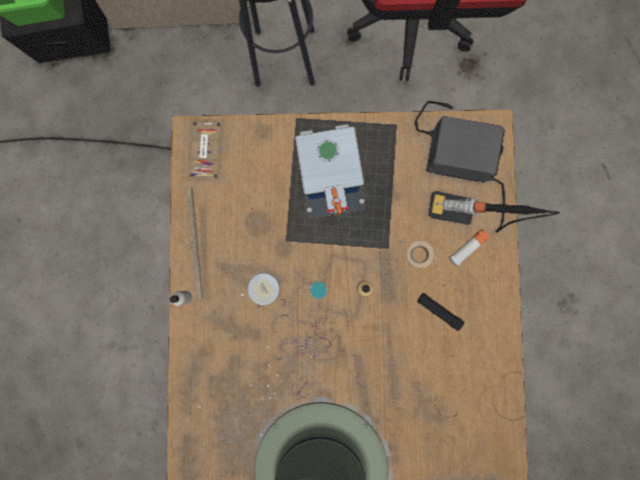

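The scene shows the box with bolt and orange nut (about 293,213), facing the robot, with the yellow bottle and gear in front of it. In the top view the wings (about 337,200) run roughly front to back. I'm moving over the nut now.

```bash
python3 -m jog '[[[36,-32,0,0,0,0,1],[36,-32,0,0,0,0,1],[36,-32,0,0,0,0,1],[36,-32,0,0,0,0,1],[36,-32,0,0,0,0,1]]]'; python3 -m jog '[[[36,-32,0,0,0,0,1],[36,-32,0,0,0,0,1],[36,-32,0,0,0,0,1],[36,-32,0,0,0,0,1],[36,-32,0,0,0,0,1]]]'; python3 -m jog '[[[36,-32,0,0,0,0,1],[36,-32,0,0,0,0,1],[36,-32,0,0,0,0,1],[0,0,0,0,0,0,1],[0,0,0,0,0,0,1]]]'
python3 - <<'E'
from h import *
np.set_printoptions(precision=4,suppress=True)
o=bot.observe(); print(o['position'],o['tool_rot'],o['qpos'],o['force'])
f=bot.grab_frame('wrist'); print(f['intrinsics'],f['tool_from_camera'])
g=bot.grab_frame('top')
a=cv2.resize(f['img'],(560,420)); b=cv2.resize(g['img'][150:240,290:390],None,fx=4.6,fy=4.6,interpolation=cv2.INTER_CUBIC)
cv2.imwrite('pics/w1.png',f['img'][:,:,::-1]); cv2.imwrite('pics/t1.png',b[:,:,::-1])
for q in ['slot','nut_face','bolt_hinge']:
    print(q,[(np.round(d['xyz'],4),round(d['conf'],2)) for d in bot.spot_point(q,f)[:2]])
E
```

```text
clock: 1.7
position: [0.2881, -0.4058, 0.3041]
tool_rot: [3.141, -0.0, 0.245]
force: [0.7, -0.2, -0.4]
grip_width: 0.0855
finger_force: 0.0
clock: 2.2
position: [0.424, -0.2069, 0.3042]
tool_rot: [3.141, -0.001, 0.245]
force: [0.5, -1.8, 0.0]
grip_width: 0.0856
finger_force: 0.0
clock: 2.7
position: [0.505, -0.0884, 0.3037]
tool_rot: [-3.141, 0.0, 0.247]
force: [0.2, -1.1, -0.0]
grip_width: 0.0855
finger_force: 0.0
[ 0.505  -0.0884  0.3037] [-3.1414  0.0002  0.2469] [ 0.271   0.354  -0.2723  1.8824  0.1172  0.9208 -1.3802] [ 0.2289 -1.0783 -0.0086]
[[371.6483   0.     324.1864]
 [  0.     371.6483 244.2588]
 [  0.       0.       1.    ]] [[ 0.0006 -0.9473 -0.3204  0.0806]
 [ 1.      0.0004  0.0006  0.0003]
 [-0.0005 -0.3204  0.9473 -0.0697]
 [ 0.      0.      0.      1.    ]]
slot [(array([ 0.5337, -0.0363,  0.1068]), 0.69)]
nut_face [(array([ 0.5337, -0.0388,  0.1077]), 0.65)]
bolt_hinge [(array([ 0.5365, -0.0378,  0.0307]), 0.68), (array([0.357 , 0.2886, 0.0013]), 0.58)]
```

View pics/w1.png

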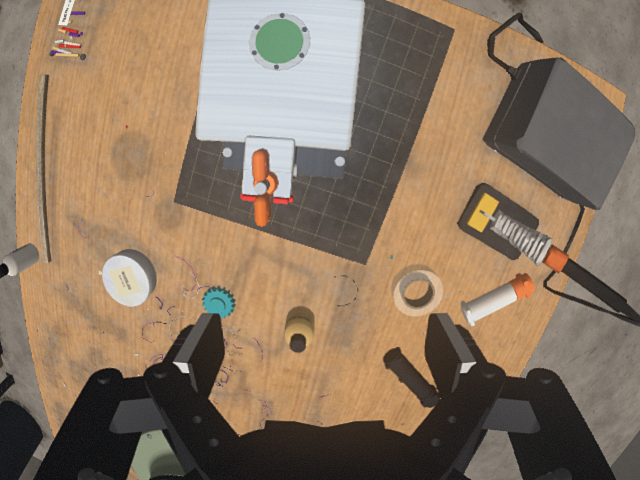

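The wrist view shows the wings running front to back, (260,155) to (262,220). The red rim is just in front, about (242–293, 199). Next I compute the wing yaw and the box yaw.

```bash
cat >> h.py <<'E'
from scipy.spatial.transform import Rotation as Ro
def rays(f,o,px):
    px=np.atleast_2d(np.array(px,float)); K=f['intrinsics']; T=f['tool_from_camera']
    d=(px-[K[0,2],K[1,2]])/K[0,0]; r=np.hypot(*d.T)+1e-12
    c=np.c_[d*(np.sin(r)/r)[:,None],np.cos(r)]
    W=Ro.from_euler('xyz',o['tool_rot']).as_matrix()
    return W@T[:3,3]+o['position'], (W@T[:3,:3]@c.T).T
def onplane(f,o,px,z):
    p,d=rays(f,o,px); return p+d*((z-p[2])/d[:,2])[:,None]
def wings(f,o,z=.140):
    hsv=cv2.cvtColor(f['img'],cv2.COLOR_RGB2HSV); m=cv2.inRange(hsv,(6,150,120),(17,255,255))
    return hsv,m
E
python3 - <<'E'
from h import *
np.set_printoptions(precision=4,suppress=True)
o=bot.observe(); f=bot.grab_frame('wrist')
hsv,m=wings(f,o); m[:140]=0;m[240:]=0;m[:,:230]=0;m[:,310:]=0
ys,xs=np.nonzero(m); P=onplane(f,o,np.c_[xs,ys],.135)[:,:2]
(c,s,a)=cv2.minAreaRect((P*1000).astype(np.float32)); print('rect',c,s,a)
u=np.linalg.svd(P-P.mean(0),full_matrices=False)[2][0]; print('pca yaw',np.arctan(u[1]/u[0]))
# top of wings ends: pixels picked
print(onplane(f,o,[[260,155],[262,220],[261,187]],.142), 'bolt tip z137')
red=cv2.inRange(hsv,(0,150,120),(4,255,255))|cv2.inRange(hsv,(175,150,120),(180,255,255)); red[:180]=0;red[215:]=0;red[:,:230]=0;red[:,310:]=0
ys,xs=np.nonzero(red); R=onplane(f,o,np.c_[xs,ys],.116)[:,:2]; v=np.linalg.svd(R-R.mean(0),full_matrices=False)[2][0]
print('rim n',len(xs),R.mean(0),'box yaw',np.arctan2(-v[0],v[1]) if v[1]>0 else np.arctan2(v[0],-v[1]))
L=onplane(f,o,[[197,138],[353,150]],.106); print('lid front edge',L,np.arctan2(*(L[0]-L[1])[:2]*[-1,1]) )
E
```

```text
rect (532.5863647460938, -41.898250579833984) (49.73613357543945, 16.201141357421875) 13.748549461364746
pca yaw 0.2414297988958417
[[ 0.5542 -0.0372  0.142 ]
 [ 0.513  -0.0471  0.142 ]
 [ 0.5342 -0.0421  0.142 ]] bolt tip z137
rim n 162 [ 0.5219 -0.0431] box yaw 0.158854918082748
lid front edge [[ 0.5526  0.0178  0.106 ]
 [ 0.5689 -0.0962  0.106 ]] 0.1425612712083062
```

```bash
python3 -m jog '[[[0,0,0,0,0,0.15,1],[0,0,0,0,0,0.15,1],[0,0,0,0,0,0.15,1],[0,0,0,0,0,0.15,1],[0,0,0,0,0,0.15,1]]]' >/dev/null; python3 -m jog '[[[0,0,0,0,0,0.15,1],[0,0,0,0,0,0.15,1],[0,0,0,0,0,0.15,1],[0,0,0,0,0,0.15,1],[0,0,0,0,0,0.15,1]]]' >/dev/null; python3 -m jog '[[[0,0,0,0,0,0.15,1],[0,0,0,0,0,0.15,1],[0,0,0,0,0,0.15,1],[0,0,0,0,0,0.15,1],[0,0,0,0,0,0.15,1]]]'>/dev/null; python3 -m jog '[[[0,0,0,0,0,0.15,1],[0,0,0,0,0,0.15,1],[0,0,0,0,0,0.15,1],[0,0,0,0,0,0.15,1],[0,0,0,0,0,0.15,1]]]';  python3 -m jog '[[[0,0,0,0,0,0.14,0.5],[0,0,0,0,0,0,0.5]]]'
```

```text
clock: 5.0
position: [0.4598, -0.1548, 0.2148]
tool_rot: [3.116, 0.075, -2.362]
force: [0.3, 0.2, -0.1]
grip_width: 0.0856
finger_force: 0.0
clock: 5.2
position: [0.4374, -0.1705, 0.1976]
tool_rot: [3.105, 0.091, -2.48]
force: [0.3, -0.3, -0.3]
grip_width: 0.059
finger_force: 0.0
```

```bash
python3 - <<'E'
from h import *
np.set_printoptions(precision=4,suppress=True)
o=bot.observe(); print(o['position'],o['tool_rot'],o['qpos'],o['clock'])
E
```

```text
[ 0.4374 -0.1705  0.1976] [ 3.1054  0.0906 -2.48  ] [-0.5191  1.0719  1.4215  2.1388 -1.2611  1.2761 -2.5193] 5.2
```

The joint signs are the reverse of what I assumed: yaw grows with q7, so the original yaw already has room to turn. I'm turning back while rising.

```bash
cat > q.py <<'E'
from h import *
np.set_printoptions(precision=4,suppress=True)
o=bot.observe(); print(o['position'],o['tool_rot'],o['qpos'])
E
python3 -m jog '[[[0,0,-20,0,0,-0.14,0.5],[0,0,-20,0,0,-0.14,0.5],[0,0,-20,0,0,-0.14,0.5],[0,0,-20,0,0,-0.14,0.5],[0,0,-20,0,0,-0.14,0.5]]]' >/dev/null; python3 q.py;  python3 -m jog '[[[0,0,0,0,0,-0.14,0.5],[0,0,0,0,0,-0.14,0.5],[0,0,0,0,0,-0.14,0.5],[0,0,0,0,0,-0.14,0.5],[0,0,0,0,0,-0.14,0.5]]]' >/dev/null; python3 q.py
```

```text
[ 0.4358 -0.1773  0.2999] [-3.103   0.0936 -1.762 ] [-0.5784  0.7522  1.4202  2.0446 -0.9288  1.195  -2.0688]
[ 0.436  -0.177   0.2992] [-3.0516  0.0468 -1.0615] [-0.5492  0.6098  1.2653  2.0448 -0.8006  1.0651 -1.5115]
```

```bash
cat > go.py <<'E'
import sys
from h import *
np.set_printoptions(precision=4,suppress=True)
# usage: go.py x y z yaw  (tool down) -> shift in tool axes mm (translate first), rotvec in tool axes
x,y,z,yaw=map(float,sys.argv[1:5])
o=bot.observe(); W=Ro.from_euler('xyz',o['tool_rot'])
print('pos',o['position'],o['tool_rot'],'q',o['qpos'],'F',o['force'])
print('shift mm',W.inv().apply(np.array([x,y,z])-o['position'])*1000)
print('turn',(W.inv()*Ro.from_euler('xyz',[np.pi,0,yaw])).as_rotvec())
E
python3 -m jog '[[[0,0,0,0,0,-0.14,0.5],[0,0,0,0,0,-0.14,0.5],[0,0,0,0,0,-0.14,0.5],[0,0,0,0,0,-0.14,0.5],[0,0,0,0,0,-0.14,0.5]]]' >/dev/null; python3 go.py 0.534 -0.0385 0.27 0.24
```

```text
pos [ 0.4359 -0.1771  0.2992] [-3.0426 -0.0222 -0.3649] q [-0.4762  0.4849  1.0823  2.0428 -0.6563  0.9654 -0.9695] F [ 0.4368 -1.053  -0.7291]
shift mm [  41.4869 -160.6538   46.2503]
turn [-0.0892 -0.0515 -0.6033]
```

```bash
python3 -m jog '[[[0,0,0,-0.018,-0.01,-0.12,0.5],[0,0,0,-0.018,-0.01,-0.12,0.5],[0,0,0,-0.018,-0.01,-0.12,0.5],[0,0,0,-0.018,-0.01,-0.12,0.5],[0,0,0,-0.018,-0.01,-0.12,0.5]]]' >/dev/null; python3 go.py 0.534 -0.0385 0.29 0.24
```

```text
pos [ 0.436  -0.1771  0.2992] [ 3.1404 -0.0001  0.2357] q [-0.4658  0.4363  0.97    2.0296 -0.4574  0.9065 -0.5832] F [-0.7436  0.0626 -0.3552]
shift mm [ 127.6999 -111.9276    9.0872]
turn [ 0.0012 -0.0001 -0.0043]
```

```bash
python3 -m jog '[[[32,-28,2,0,0,0,0.5],[32,-28,2,0,0,0,0.5],[32,-28,2,0,0,0,0.5],[32,-28,2,0,0,0,0.5],[0,0,0,0,0,0,0.5]]]'; python3 - <<'E'
from h import *
np.set_printoptions(precision=4,suppress=True)
o=bot.observe(); f=bot.grab_frame('wrist'); save(f,'w2'); print(o['position'],o['tool_rot'],o['qpos'])
for q in ['slot','nut_face','bolt_hinge']:
    print(q,[(np.round(d['xyz'],4),round(d['conf'],2)) for d in bot.spot_point(q,f)[:2]])
hsv,m=wings(f,o)
n,l,st,ce=cv2.connectedComponentsWithStats(m)
for i in np.argsort(-st[1:,4])[:4]+1:
    ys,xs=np.nonzero(l==i); P=onplane(f,o,np.c_[xs,ys],.140)[:,:2]
    print(st[i],cv2.minAreaRect((P*1000).astype(np.float32)))
E
```

```text
clock: 7.7
position: [0.5373, -0.0337, 0.2901]
tool_rot: [-3.141, -0.0, 0.238]
force: [-1.3, -1.5, -0.2]
grip_width: 0.0426
finger_force: 0.0
[ 0.5373 -0.0337  0.2901] [-3.1414 -0.      0.2377] [-0.6774  0.5685  0.9178  1.8746 -0.5446  0.9714 -0.8475]
slot [(array([ 0.5336, -0.0352,  0.1091]), 0.93)]
nut_face [(array([ 0.5354, -0.0357,  0.1067]), 0.98)]
bolt_hinge []
[318 225  23  35 475] ((545.50537109375, -34.57069396972656), (21.331459045410156, 14.124994277954102), 21.750314712524414)
[323 268  14  29 360] ((519.0853271484375, -42.137882232666016), (20.084415435791016, 8.496251106262207), 14.353328704833984)
[575 291  24  23 305] ((545.8960571289062, -252.4755859375), (23.941909790039062, 15.825020790100098), 80.97098541259766)
[540 309  22  24 302] ((523.5742797851562, -223.65396118164062), (23.768808364868164, 16.291730880737305), 49.154685974121094)
```

View pics/w2.png

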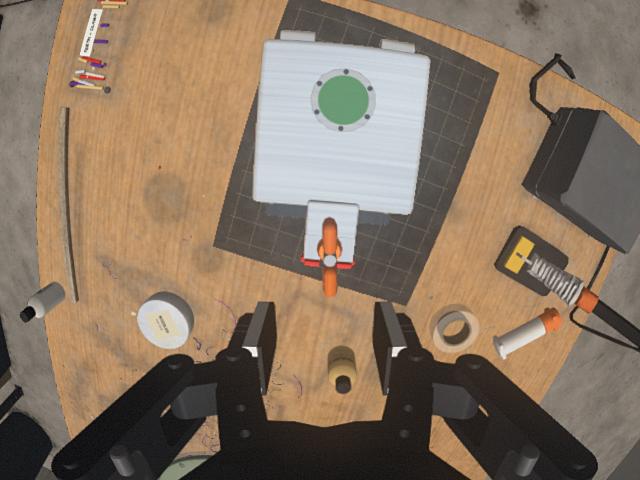

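View: nut bolt tip at (329,261), front wing end (330,295), rear (329,218), yaw about 0.24. All estimates agree on roughly (0.534, -0.038).

```bash
python3 - <<'E'
from h import *
o=bot.observe(); f=bot.grab_frame('wrist'); print(onplane(f,o,[[329,261]],.138),onplane(f,o,[[330,295],[329,218]],.142))
E
python3 go.py 0.534 -0.0378 0.199 0.243
```

```text
[[ 0.5292388  -0.04451578  0.138     ]] [[ 0.5075908  -0.05032303  0.142     ]
 [ 0.55797728 -0.03760096  0.142     ]]
pos [ 0.5343 -0.0396  0.291 ] [3.1412 0.0002 0.2293] q [-0.6719  0.5643  0.9228  1.8803 -0.5425  0.9705 -0.845 ] F [-0.2891  0.3077 -0.8001]
shift mm [ 0.1554 -1.8994 91.9999]
turn [ 0.0004  0.0002 -0.0137]
```

```bash
python3 -m jog '[[[0,-2,32,0,0,0,0.5],[0,0,0,0,0,0,0.5],[0,0,0,0,0,0,0.5],[0,0,0,0,0,0,0.5],[0,0,0,0,0,0,0.5]]]' >/dev/null; python3 - <<'E'
from h import *
np.set_printoptions(precision=4,suppress=True)
for k in range(2):
    o=bot.observe(); f=bot.grab_frame('wrist'); print(o['position'],o['tool_rot'])
    for q in ['slot','nut_face']:
        print(q,[(np.round(d['xyz'],4),round(d['conf'],2)) for d in bot.spot_point(q,f)[:2]])
    hsv,m=wings(f,o)
    n,l,st,ce=cv2.connectedComponentsWithStats(m)
    for i in np.argsort(-st[1:,4])[:3]+1:
        ys,xs=np.nonzero(l==i); P=onplane(f,o,np.c_[xs,ys],.141)[:,:2]
        print(st[i],cv2.minAreaRect((P*1000).astype(np.float32)))
save(f,'w3')
cv2.imwrite('pics/w3c.png',cv2.resize(f['img'][180:340,240:440],None,fx=4,fy=3.75)[:,:,::-1])
E
python3 go.py 0.534 -0.0378 0.199 0.243
```

```text
[ 0.5345 -0.0369  0.2596] [ 3.141  -0.0005  0.2307]
slot [(array([ 0.536 , -0.0333,  0.1102]), 0.89)]
nut_face [(array([ 0.5374, -0.0378,  0.108 ]), 0.97)]
[312 234  27  38 610] ((546.6038208007812, -34.856475830078125), (20.971250534057617, 14.12344741821289), 17.096954345703125)
[318 283  17  32 467] ((519.5948486328125, -42.11236572265625), (19.83403205871582, 9.10067081451416), 12.865711212158203)
[592 299  24  24 335] ((548.150390625, -244.09117126464844), (23.836225509643555, 14.633835792541504), 78.95486450195312)
[ 0.5344 -0.0367  0.2591] [3.1411 0.0001 0.231 ]
slot [(array([ 0.5349, -0.0334,  0.1079]), 0.55)]
nut_face [(array([ 0.5358, -0.0357,  0.1074]), 0.95)]
[313 234  27  38 615] ((545.593505859375, -34.243186950683594), (21.138179779052734, 14.005083084106445), 30.502912521362305)
[319 283  16  33 455] ((519.3865966796875, -42.18132400512695), (20.44339942932129, 8.563600540161133), 12.94379997253418)
[592 299  24  24 333] ((548.064697265625, -243.8505859375), (24.24795913696289, 14.595293045043945), 78.97310638427734)
pos [ 0.5343 -0.0366  0.2588] [3.1411 0.0006 0.231 ] q [-0.6464  0.6028  0.8801  1.9114 -0.5868  0.9077 -0.8137] F [ 0.4722  0.061  -0.256 ]
shift mm [-0.4993  1.051  59.791 ]
turn [ 0.0005  0.0006 -0.012 ]
```

View pics/w3c.png

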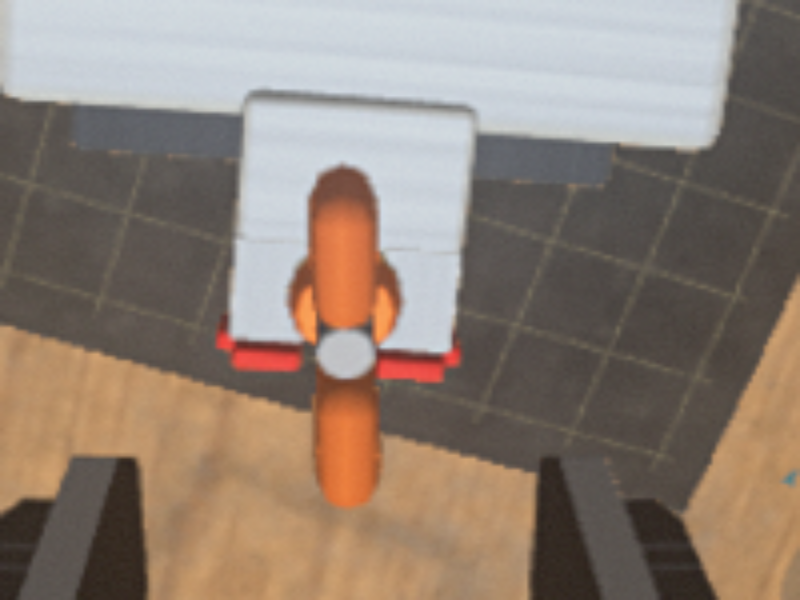

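Close-up: the wings are aligned with the tool x axis, at column 346, about 1 mm off centre. I'm descending and closing.

```bash
python3 -m jog '[[[-0.5,1,20,0,0,0,0.5],[0,0,20,0,0,0,0.5],[0,0,17,0,0,0,0.5],[0,0,0,0,0,0,0.5],[0,0,0,0,0,0,0.5]]]'  30; python3 go.py 0.534 -0.0378 0.199 0.23; python3 - <<'E'
from h import *
f=bot.grab_frame('wrist'); cv2.imwrite('pics/w4c.png',cv2.resize(f['img'][220:400,200:440],None,fx=3.3,fy=3.3)[:,:,::-1])
E
```

```text
clock: 9.25
position: [0.534, -0.038, 0.2021]
tool_rot: [3.141, 0.001, 0.231]
force: [0.4, -0.4, 1.3]
grip_width: 0.0425
finger_force: 0.0
pos [ 0.534  -0.038   0.2021] [3.1409 0.0009 0.2306] q [-0.5846  0.6744  0.7954  1.9541 -0.6701  0.799  -0.7468] F [ 0.4321 -0.4142  1.3152]
shift mm [ 0.0384 -0.2451  3.059 ]
turn [0.0007 0.0009 0.0006]
```

View pics/w4c.png

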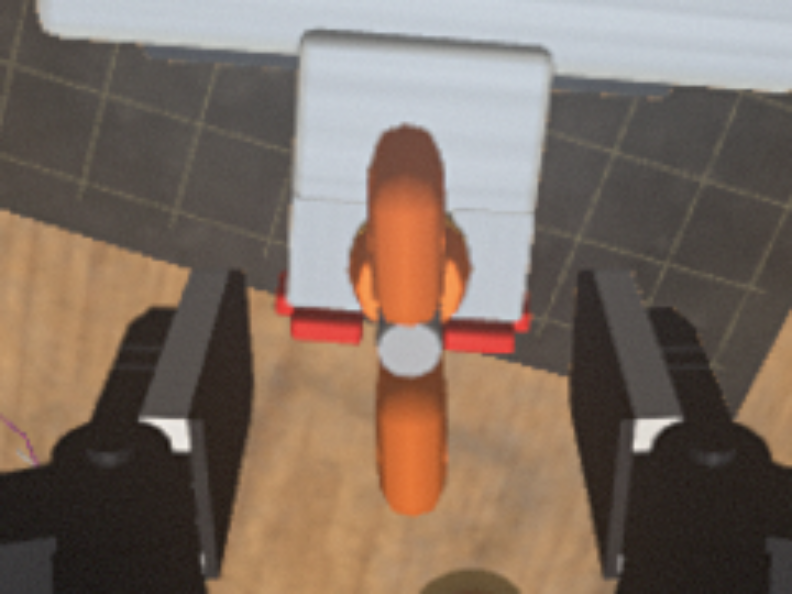

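The nut is centred between the fingers (bolt column 410, fingers 245 and 575). Closing.

```bash
python3 -m jog '[[[0,0,2,0,0,0,0.3],[0,0,0,0,0,0,0.15],[0,0,0,0,0,0,0.1],[0,0,0,0,0,0,0],[0,0,0,0,0,0,0]]]' 30; python3 -m jog '[[[0,0,0,0,0,0,0],[0,0,0,0,0,0,0],[0,0,0,0,0,0,0],[0,0,0,0,0,0,0],[0,0,0,0,0,0,0]]]' 30; python3 q.py; python3 -c "
from h import *
o=bot.observe();print(o['moment'])"
```

```text
clock: 9.8
position: [0.5341, -0.0378, 0.1999]
tool_rot: [3.141, 0.0, 0.231]
force: [0.3, 0.0, 3.5]
grip_width: 0.0081
finger_force: 32.6
clock: 10.3
position: [0.5341, -0.0378, 0.1998]
tool_rot: [3.141, 0.0, 0.231]
force: [0.2, 0.6, 5.3]
grip_width: 0.0082
finger_force: 32.8
[ 0.5341 -0.0378  0.1998] [3.1411 0.0004 0.2309] [-0.5822  0.6771  0.7915  1.9556 -0.6739  0.7943 -0.7438]
[ 0.05903454 -0.02792407  0.09556073]
```

```bash
python3 -m jog '[[[0,0,-0.3,0,0,-0.1,0],[0,0,-0.3,0,0,-0.1,0],[0,0,-0.3,0,0,-0.1,0],[0,0,-0.3,0,0,-0.1,0],[0,0,-0.3,0,0,-0.1,0]]]'; python3 -m jog '[[[0,0,-0.3,0,0,-0.1,0],[0,0,-0.3,0,0,-0.1,0],[0,0,-0.3,0,0,-0.1,0],[0,0,-0.3,0,0,-0.1,0],[0,0,0,0,0,0,0]]]'; python3 -m jog '[[[0,0,0,0,0,0,0],[0,0,0,0,0,0,0]]]'; python3 q.py
```

```text
clock: 10.8
position: [0.5341, -0.0379, 0.2014]
tool_rot: [3.141, 0.0, 0.735]
force: [0.3, -1.0, 4.0]
grip_width: 0.0079
finger_force: 32.7
clock: 11.3
position: [0.5342, -0.038, 0.2026]
tool_rot: [3.141, 0.0, 1.132]
force: [1.1, -0.6, 3.7]
grip_width: 0.0081
finger_force: 32.6
clock: 11.5
position: [0.5342, -0.0379, 0.2025]
tool_rot: [3.141, 0.001, 1.128]
force: [0.8, -0.3, 6.2]
grip_width: 0.0079
finger_force: 32.9
[ 0.5342 -0.0379  0.2025] [3.1413 0.0008 1.1279] [-0.4335  0.5896  0.5518  1.9471 -0.4517  0.7288 -0.0562]
```

```bash
cat > arc.py <<'E'
import sys
from h import *
np.set_printoptions(precision=4,suppress=True)
H=np.array([.534,-.0378,.030]); by=.15
o=bot.observe(); W=Ro.from_euler('xyz',o['tool_rot']); p=o['position']
ax=np.array([np.sin(by),-np.cos(by),0]); fr=np.array([-np.cos(by),-np.sin(by),0])
if 0 and len(sys.argv)>2: pass
print('t',o['clock'],'resist N',round(-o['force']@fr,2),'Fz',round(o['force'][2],2),'lat',round(o['force']@ax,2),'front mm',round((p-H)@fr*1000,2),'z',round(p[2],4),'q7',o['qpos'][6],'w',round(o['grip_width'],4))
t=W.inv().apply([0,0,-1]) ; print('tilt',round(np.arctan2(-(W.apply([0,0,1])@fr),-W.apply([0,0,1])[2]),4))
for a in sys.argv[1:]:
    D=Ro.from_rotvec(ax*float(a)); d=D.apply(p-H)-(p-H)
    print(a,'shift mm',W.inv().apply(d)*1000,'turn',W.inv().apply(ax*float(a)))
E
python3 arc.py 0.01 0.004 -0.02
```

```text
t 11.5 resist N 0.75 Fz 6.19 lat 0.41 front mm -0.14 z 0.2025 q7 -0.05623351899887879 w 0.0079
tilt -0.0002
0.01 shift mm [-0.9637 -1.4302  0.0076] turn [-0.0083  0.0056  0.    ]
0.004 shift mm [-0.3855 -0.5721  0.001 ] turn [-0.0033  0.0022  0.    ]
-0.02 shift mm [1.9273 2.8602 0.0365] turn [ 0.0166 -0.0112 -0.    ]
```

```bash
python3 -m jog '[[[-0.5,-0.7,0,-0.004,0.003,0,0],[-0.5,-0.7,0,-0.004,0.003,0,0],[0,0,0,0,0,0,0]]]' >/dev/null; python3 arc.py; python3 -m jog '[[[-0.4,-0.6,0,-0.003,0.002,0,0],[0,0,0,0,0,0,0]]]'>/dev/null; python3 arc.py
```

```text
t 11.8 resist N 0.16 Fz 6.43 lat 1.01 front mm 1.71 z 0.2025 q7 -0.050463359731806136 w 0.0076
tilt 0.0098
t 12.0 resist N 0.5 Fz 6.37 lat 1.26 front mm 2.34 z 0.2025 q7 -0.048549479148416536 w 0.0078
tilt 0.0135
```

```bash
python3 -m jog '[[[-0.4,-0.6,0,-0.003,0.002,0,0],[0,0,0,0,0,0,0]]]' >/dev/null; python3 arc.py; sleep 0;  python3 -m jog '[[[-0.2,-0.3,0,-0.002,0.001,0,0],[0,0,0,0,0,0,0]]]'>/dev/null; python3 arc.py
```

```text
t 12.2 resist N 0.65 Fz 5.05 lat 1.26 front mm 3.02 z 0.2025 q7 -0.046575764845746936 w 0.0076
tilt 0.0172
t 12.4 resist N 1.36 Fz 5.68 lat 0.21 front mm 3.27 z 0.2025 q7 -0.045713951244693386 w 0.0079
tilt 0.0195
```

```bash
for i in 1; do python3 -m jog '[[[-0.2,-0.3,0,-0.002,0.001,0,0],[0,0,0,0,0,0,0]]]' >/dev/null; python3 arc.py; done;  python3 -m jog '[[[-0.2,-0.3,0,-0.002,0.001,0,0],[0,0,0,0,0,0,0]]]'>/dev/null; python3 arc.py
```

```text
t 12.6 resist N 2.96 Fz 5.64 lat 0.78 front mm 3.59 z 0.2025 q7 -0.0447782325565944 w 0.0084
tilt 0.0218
t 12.8 resist N 2.32 Fz 5.06 lat 0.34 front mm 3.88 z 0.2025 q7 -0.043859252673202655 w 0.0079
tilt 0.0242
```

```bash
python3 -m jog '[[[-0.2,-0.3,0,-0.002,0.001,0,0],[0,0,0,0,0,0,0]]]' >/dev/null; python3 arc.py;  python3 -m jog '[[[-0.2,-0.3,0,-0.002,0.001,0,0],[0,0,0,0,0,0,0]]]'>/dev/null; python3 arc.py
```

```text
t 13.0 resist N 3.05 Fz 5.04 lat 0.96 front mm 4.18 z 0.2025 q7 -0.04290557887101365 w 0.0081
tilt 0.0265
t 13.2 resist N 3.79 Fz 5.15 lat 0.61 front mm 4.5 z 0.2025 q7 -0.04178990446114386 w 0.0081
tilt 0.0288
```

Caught: resistance climbs steadily to 3.8 N at 0.029 rad. I go back upright and loosen another 0.36 rad, about 1.1 mm.

```bash
python3 -m jog '[[[1.4,2.1,0,0.012,-0.008,0,0],[1.4,2.0,0,0.012,-0.007,0,0],[0,0,-0.36,0,0,-0.12,0],[0,0,-0.36,0,0,-0.12,0],[0,0,-0.36,0,0,-0.12,0]]]'; python3 -m jog '[[[0,0,0,0,0,0,0]]]'>/dev/null;  python3 arc.py 0.01 0.004 -0.02; python3 q.py
```

```text
clock: 13.7
position: [0.5341, -0.0379, 0.2036]
tool_rot: [-3.141, 0.001, 1.494]
force: [1.0, -1.6, 6.3]
grip_width: 0.0081
finger_force: 32.9
t 13.8 resist N 1.07 Fz 4.34 lat 0.39 front mm -0.04 z 0.2036 q7 0.22488408781408895 w 0.0079
tilt -0.0006
0.01 shift mm [-0.3922 -1.6913  0.0093] turn [-0.0097  0.0023  0.    ]
0.004 shift mm [-0.1569 -0.6765  0.0016] turn [-0.0039  0.0009  0.    ]
-0.02 shift mm [0.7843 3.3825 0.0334] turn [ 0.0195 -0.0045 -0.    ]
[ 0.5341 -0.038   0.2036] [-3.1411  0.0006  1.4929] [-0.3656  0.564   0.4515  1.943  -0.3629  0.7148  0.2249]
```

```bash
python3 -m jog '[[[-0.3,-1.4,0,-0.008,0.002,0,0],[-0.3,-1.4,0,-0.008,0.002,0,0],[0,0,0,0,0,0,0]]]' >/dev/null; python3 arc.py;  python3 -m jog '[[[-0.3,-1.35,0,-0.008,0.002,0,0],[0,0,0,0,0,0,0]]]'>/dev/null; python3 arc.py; python3 -m jog '[[[-0.2,-0.85,0,-0.005,0.001,0,0],[0,0,0,0,0,0,0],[0,0,0,0,0,0,0]]]'>/dev/null; python3 arc.py
```

```text
t 14.1 resist N 0.36 Fz 6.44 lat 1.36 front mm 3.06 z 0.2035 q7 0.22822447786714925 w 0.0078
tilt 0.0159
t 14.3 resist N 1.6 Fz 6.71 lat 1.67 front mm 4.4 z 0.2035 q7 0.23214184131251006 w 0.0081
tilt 0.0242
t 14.6 resist N -0.16 Fz 5.75 lat 1.93 front mm 5.2 z 0.2035 q7 0.23422667158800364 w 0.0078
tilt 0.0289
```

```bash
python3 -m jog '[[[-0.15,-0.7,0,-0.004,0.001,0,0],[0,0,0,0,0,0,0]]]' >/dev/null; python3 arc.py;  python3 -m jog '[[[-0.15,-0.7,0,-0.004,0.001,0,0],[0,0,0,0,0,0,0],[0,0,0,0,0,0,0]]]'>/dev/null; python3 arc.py
```

```text
t 14.8 resist N 0.92 Fz 7.41 lat 1.12 front mm 5.92 z 0.2034 q7 0.23634367241559345 w 0.0081
tilt 0.0332
t 15.1 resist N 0.47 Fz 6.77 lat 1.57 front mm 6.61 z 0.2034 q7 0.23832712538819545 w 0.0081
tilt 0.0371
```

Free: 0.5 N at 0.037 rad, where it was caught before. Adding 0.22 rad (0.66 mm) of clearance, then tipping on with checks.

```bash
python3 -m jog '[[[0,0,-0.33,0,0,-0.11,0],[0,0,-0.33,0,0,-0.11,0],[0,0,0,0,0,0,0]]]' >/dev/null; python3 arc.py 0.02 0.04 0.1
```

```text
t 15.4 resist N 1.2 Fz 5.51 lat 2.2 front mm 6.59 z 0.2041 q7 0.409907469778502 w 0.0082
tilt 0.0374
0.02 shift mm [-0.0315 -3.4845  0.0364] turn [-0.02    0.0002  0.    ]
0.04 shift mm [-0.063  -6.9675  0.1424] turn [-0.04    0.0004  0.    ]
0.1 shift mm [ -0.1571 -17.3942   0.8781] turn [-0.1     0.0009  0.    ]
```

```bash
J='python3 -m jog'; python3 -m jog '[[[0,-1.74,0.01,-0.01,0,0,0],[0,-1.74,0.01,-0.01,0,0,0],[0,0,0,0,0,0,0]]]' >/dev/null; python3 arc.py; python3 -m jog '[[[0,-1.74,0.01,-0.01,0,0,0],[0,-1.74,0.01,-0.01,0,0,0],[0,0,0,0,0,0,0]]]' >/dev/null; python3 arc.py;  python3 -m jog '[[[0,-1.74,0.01,-0.01,0,0,0],[0,-1.74,0.01,-0.01,0,0,0],[0,0,0,0,0,0,0]]]' >/dev/null; python3 arc.py
```

```text
t 15.7 resist N 0.55 Fz 5.2 lat 2.64 front mm 10.34 z 0.2039 q7 0.4157894264711154 w 0.0083
tilt 0.0574
t 16.0 resist N -0.21 Fz 5.88 lat 2.39 front mm 13.81 z 0.2037 q7 0.42545000611873457 w 0.008
tilt 0.0775
t 16.3 resist N 0.24 Fz 6.09 lat 1.7 front mm 17.31 z 0.2033 q7 0.4359298535651028 w 0.0078
tilt 0.0973
```

```bash
python3 -m jog '[[[0,-3.48,0.035,-0.02,0,0,0],[0,-3.48,0.035,-0.02,0,0,0],[0,0,0,0,0,0,0]]]' >/dev/null; python3 arc.py; python3 -m jog '[[[0,-3.48,0.035,-0.02,0,0,0],[0,-3.48,0.035,-0.02,0,0,0],[0,-3.48,0.035,-0.02,0,0,0],[0,0,0,0,0,0,0]]]' >/dev/null; python3 arc.py; python3 q.py
```

```text
t 16.6 resist N -1.51 Fz 4.78 lat 2.09 front mm 24.56 z 0.2024 q7 0.4597325443221213 w 0.0077
tilt 0.1374
t 17.0 resist N -1.8 Fz 4.86 lat 2.19 front mm 34.98 z 0.2006 q7 0.5030614291192227 w 0.0082
tilt 0.1972
[ 0.4994 -0.043   0.2006] [ 2.9443 -0.0007  1.7071] [-0.2509  0.4443  0.2954  2.1483 -0.4058  0.3982  0.5031]
```

```bash
python3 -m jog '[[[0,-6.95,0.14,-0.04,0,0,0],[0,-6.95,0.14,-0.04,0,0,0],[0,-6.95,0.14,-0.04,0,0,0],[0,-6.95,0.14,-0.04,0,0,0],[0,0,0,0,0,0,0]]]' >/dev/null; python3 arc.py; python3 q.py; python3 -m jog '[[[0,-6.95,0.14,-0.04,0,0,0],[0,-6.95,0.14,-0.04,0,0,0],[0,-6.95,0.14,-0.04,0,0,0],[0,0,0,0,0,0,0]]]' >/dev/null; python3 arc.py; python3 q.py
```

```text
t 17.5 resist N -1.22 Fz 6.44 lat 9.47 front mm 58.1 z 0.194 q7 0.8494594530738072 w 0.008
tilt 0.3342
[ 0.4765 -0.0458  0.194 ] [ 2.8074 -0.0061  1.7072] [-0.1372  0.3995  0.1688  2.2837 -0.7341  0.177   0.8495]
t 17.9 resist N 7.93 Fz -26.04 lat 3.61 front mm 67.37 z 0.1993 q7 1.401019177485409 w 0.0074
tilt 0.3929
[ 0.4672 -0.0467  0.1993] [ 2.7487 -0.0163  1.7227] [-0.1412  0.3774  0.1945  2.3339 -1.2603  0.1617  1.401 ]
```

The wrist is at its limit at about 0.39 rad, and the bolt is already clear of the rim. I let go, back out, then push the bolt over with closed fingers.

```bash
python3 -m jog '[[[0,0,0,0,0,0,0.3],[0,0,0,0,0,0,0.5],[0,0,0,0,0,0,0.5]]]' >/dev/null; python3 arc.py; python3 -m jog '[[[0,0,-20,0,0,0,0.5],[0,0,-20,0,0,0,0.5],[0,0,-20,0,0,0,0.5],[0,0,0,0,0,0,0.5]]]'; python3 arc.py; python3 q.py; python3 - <<'E'
from h import *
for c in ['scene','top','wrist']:
    f=bot.grab_frame(c); 
    if c=='scene': save(f,'s5')
    print(c,[(np.round(d['xyz'],4),round(d['conf'],2)) for d in bot.spot_point('nut_face',f)[:2]])
E
```

```text
t 18.2 resist N 0.61 Fz 0.98 lat -0.13 front mm 65.68 z 0.2004 q7 1.3967534775859514 w 0.0425
tilt 0.3966
clock: 18.6
position: [0.4461, -0.0505, 0.2574]
tool_rot: [2.743, -0.019, 1.718]
force: [0.8, 1.2, -0.4]
grip_width: 0.0429
finger_force: 0.0
t 18.6 resist N 1.0 Fz -0.41 lat -1.07 front mm 88.84 z 0.2574 q7 1.0493494593796844 w 0.0429
tilt 0.3991
[ 0.4461 -0.0505  0.2574] [ 2.7426 -0.0188  1.7184] [-0.4715  0.2471  0.5916  2.3453 -0.8985  0.3102  1.0493]
scene [(array([ 0.5034, -0.0434,  0.1064]), 0.46)]
top [(array([ 0.5057, -0.0432,  0.1058]), 0.65)]
wrist [(array([ 0.5039, -0.0408,  0.1083]), 0.58)]
```

```bash
python3 go.py 0.522 -0.0396 0.24 1.72
```

```text
pos [ 0.4461 -0.0509  0.2553] [ 2.7457 -0.0184  1.7178] q [-0.4628  0.2521  0.583   2.3454 -0.9036  0.3083  1.0546] F [-0.0782 -0.1322 -0.7263]
shift mm [-0.2277 64.9586 43.6968]
turn [ 0.3959 -0.0177 -0.0058]
```

```bash
python3 -m jog '[[[0,0,0,0.13,-0.006,-0.002,0],[0,0,0,0.13,-0.006,-0.002,0],[0,0,0,0.13,-0.006,-0.002,0],[0,0,0,0,0,0,0],[0,0,0,0,0,0,0]]]' 30; python3 go.py 0.522 -0.0396 0.24 1.72
```

```text
clock: 19.4
position: [0.4463, -0.0505, 0.2547]
tool_rot: [3.123, -0.002, 1.721]
force: [-0.2, -0.2, -0.0]
grip_width: 0.0002
finger_force: 0.0
pos [ 0.4463 -0.0505  0.2547] [ 3.1232 -0.0017  1.7214] q [-0.6772  0.4417  0.8681  2.1345 -0.5048  0.7585  0.6668] F [-0.225  -0.2088 -0.0478]
shift mm [-0.5907 76.1562 16.1366]
turn [ 0.0184 -0.0017  0.0013]
```

```bash
python3 -m jog '[[[0,25,0,0.006,0,0,0],[0,25,0,0.006,0,0,0],[0,26,15,0.006,0,0,0],[0,0,20,0,0,0,0],[0,0,0,0,0,0,0]]]'; python3 go.py 0.522 -0.0396 0.198 1.72; python3 - <<'E'
from h import *
f=bot.grab_frame('wrist'); cv2.imwrite('pics/w6.png',f['img'][:,:,::-1])
E
```

```text
clock: 19.9
position: [0.5203, -0.0394, 0.2196]
tool_rot: [-3.14, -0.003, 1.72]
force: [-0.8, -0.3, 1.0]
grip_width: -0.0003
finger_force: 0.0
pos [ 0.5203 -0.0394  0.2196] [-3.1399 -0.0032  1.7198] q [-0.5768  0.6099  0.77    1.9746 -0.5945  0.7984  0.6857] F [-0.7859 -0.3407  1.0046]
shift mm [-0.5455  1.6775 21.6202]
turn [-0.0017 -0.0032 -0.0002]
```

View pics/w6.png

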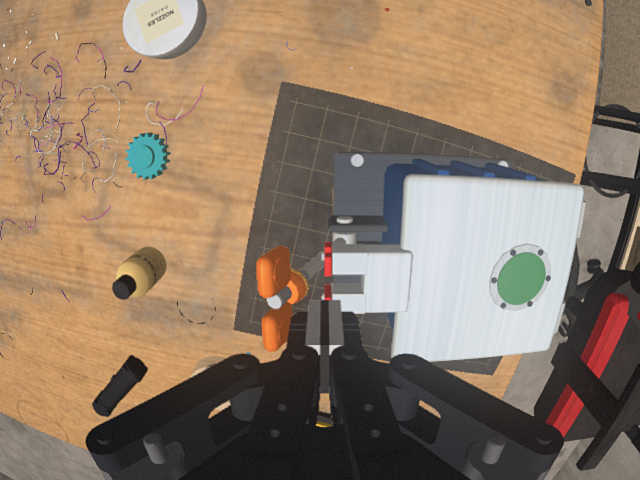

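The bolt leans forward (nut at 275,290) and the closed fingers (322,330) stand behind it. I'm lowering them and pushing over.

```bash
python3 -m jog '[[[0,2,20,0,0,0,0],[0,-8,1,0,0,0,0],[0,-5,0,0,0,0,0],[0,0,0,0,0,0,0]]]'; python3 arc.py;  python3 -m jog '[[[0,-6,2,0,0,0,0],[0,-6,2,0,0,0,0],[0,-6,3,0,0,0,0],[0,-6,3,0,0,0,0],[0,0,0,0,0,0,0]]]'; python3 arc.py
```

```text
clock: 20.35
position: [0.5098, -0.0408, 0.2015]
tool_rot: [-3.141, -0.003, 1.721]
force: [0.0, -0.7, 0.4]
grip_width: 0.0002
finger_force: 0.0
t 20.35 resist N -0.07 Fz 0.43 lat 0.69 front mm 24.34 z 0.2015 q7 0.7162878318929313 w 0.0002
tilt -0.0003
clock: 20.85
position: [0.4858, -0.0441, 0.1901]
tool_rot: [-3.139, -0.002, 1.721]
force: [-0.3, 0.4, 0.1]
grip_width: 0.0
finger_force: 0.0
t 20.85 resist N -0.21 Fz 0.15 lat -0.4 front mm 48.57 z 0.1901 q7 0.7472820048255031 w 0.0
tilt -0.0027
```

```bash
cat > nut.py <<'E'
from h import *
H=np.array([.534,-.0378,.030])
for c in ['scene','top','wrist']:
    f=bot.grab_frame(c)
    for d in bot.spot_point('nut_face',f)[:2]:
        v=np.array(d['xyz'])-H; print(c,np.round(d['xyz'],4),round(d['conf'],2),'ang',round(np.arctan2(-v[0]*.989-v[1]*.149,v[2]),3),'r',round(np.linalg.norm(v),3))
E
python3 nut.py
```

```text
scene [ 0.4895 -0.046   0.0968] 0.56 ang 0.595 r 0.081
scene [ 4.397e-01 -2.079e-01  3.000e-04] 0.42 ang 1.816 r 0.197
top [ 0.4418 -0.211  -0.0012] 0.41 ang 1.831 r 0.199
wrist [ 0.4875 -0.047   0.0944] 0.66 ang 0.634 r 0.08
```

```bash
python3 -m jog '[[[0,-6,7,0,0,0,0],[0,-6,7.5,0,0,0,0],[0,-6,7.5,0,0,0,0],[0,-6,7.5,0,0,0,0],[0,0,0,0,0,0,0]]]'; python3 arc.py;  python3 -m jog '[[[0,-5,8,0,0,0,0],[0,-5,9,0,0,0,0],[0,0,0,0,0,0,0]]]'; python3 arc.py; python3 nut.py
```

```text
clock: 21.65
position: [0.4618, -0.0478, 0.16]
tool_rot: [-3.138, -0.002, 1.721]
force: [0.1, -0.7, -0.0]
grip_width: 0.0001
finger_force: 0.0
t 21.65 resist N -0.0 Fz -0.03 lat 0.74 front mm 72.92 z 0.16 q7 0.8132302707620431 w 0.0001
tilt -0.0035
clock: 21.95
position: [0.4522, -0.0491, 0.143]
tool_rot: [-3.138, -0.002, 1.721]
force: [0.4, 0.8, -0.1]
grip_width: 0.0002
finger_force: 0.0
t 21.95 resist N 0.46 Fz -0.09 lat -0.72 front mm 82.6 z 0.143 q7 0.8522425382823149 w 0.0002
tilt -0.0032
scene [ 0.4573 -0.0521  0.0556] 0.69 ang 1.254 r 0.082
wrist [ 0.4576 -0.0485  0.0553] 0.55 ang 1.254 r 0.081
```

Angle is now about 1.25. Last push to the stop in small steps.

```bash
python3 -m jog '[[[0,-3,6,0,0,0,0],[0,-2,6,0,0,0,0],[0,0,0,0,0,0,0]]]' >/dev/null; python3 arc.py;  python3 -m jog '[[[0,-1,4,0,0,0,0],[0,0,0,0,0,0,0]]]' >/dev/null; python3 arc.py; python3 nut.py
```

```text
t 22.55 resist N 0.34 Fz -0.46 lat 0.21 front mm 87.3 z 0.1312 q7 0.878344833682115 w 0.0001
tilt -0.0028
t 22.75 resist N 0.62 Fz 0.58 lat 0.09 front mm 87.92 z 0.1276 q7 0.886206039373518 w -0.0004
tilt -0.0022
scene [ 0.454  -0.0537  0.0425] 0.52 ang 1.419 r 0.083
wrist [ 0.4528 -0.0531  0.0422] 0.91 ang 1.424 r 0.084
```

```bash
python3 -m jog '[[[0,0,2,0,0,0,0],[0,0,0,0,0,0,0]]]' >/dev/null; python3 arc.py;  python3 -m jog '[[[0,0,1.5,0,0,0,0],[0,0,0,0,0,0,0]]]' >/dev/null; python3 arc.py;
```

```text
t 23.25 resist N 0.2 Fz 0.53 lat -0.15 front mm 87.7 z 0.1258 q7 0.8894494516383469 w -0.0001
tilt -0.0017
t 23.45 resist N 1.15 Fz -0.05 lat 0.69 front mm 87.72 z 0.1244 q7 0.8920022684506373 w -0.0004
tilt -0.0017
```

```bash
python3 -m jog '[[[0,0,1.5,0,0,0,0],[0,0,0,0,0,0,0]]]' >/dev/null; python3 arc.py;  python3 -m jog '[[[0,0,1.5,0,0,0,0],[0,0,0,0,0,0,0]]]' >/dev/null; python3 arc.py; python3 nut.py
```

```text
t 23.65 resist N -0.13 Fz 0.71 lat -0.3 front mm 87.7 z 0.1228 q7 0.8946616899193889 w -0.0002
tilt -0.0018
t 23.85 resist N -1.55 Fz 12.92 lat -0.44 front mm 87.52 z 0.1217 q7 0.8973177137303933 w 0.0001
tilt -0.0011
scene [ 0.4554 -0.0517  0.0386] 0.55 ang 1.463 r 0.08
scene [ 3.695e-01  1.160e-01 -1.000e-04] 0.31 ang 1.783 r 0.227
wrist [ 0.4531 -0.0497  0.037 ] 0.89 ang 1.485 r 0.082
```

Firm stop at 13 N, angle about 1.45. I withdraw upward and check.

```bash
python3 -m jog '[[[0,0,-10,0,0,0,0],[0,0,-30,0,0,0,0],[0,0,-40,0,0,0,0],[0,0,-20,0,0,0,0],[0,0,0,0,0,0,0]]]'; python3 -m jog '[[[0,0,0,0,0,0,0],[0,0,0,0,0,0,0]]]'>/dev/null; python3 nut.py; python3 - <<'E'
from h import *
f=bot.grab_frame('wrist'); cv2.imwrite('pics/w7.png',f['img'][:,:,::-1])
E
```

```text
clock: 24.65
position: [0.4481, -0.05, 0.224]
tool_rot: [3.14, -0.002, 1.722]
force: [0.1, 1.1, 0.4]
grip_width: -0.0001
finger_force: 0.0
scene [ 0.4533 -0.0523  0.0381] 0.57 ang 1.472 r 0.082
wrist [ 0.4528 -0.05    0.0396] 0.8 ang 1.454 r 0.083
```

View pics/w7.png

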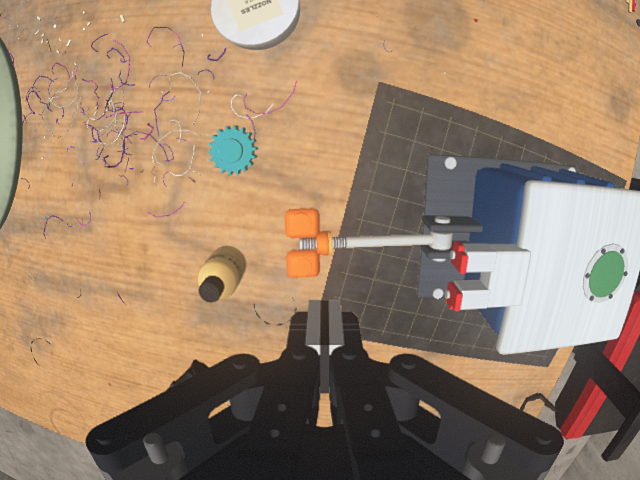

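The bolt lies flat at its stop (nut 318,243; hinge 440,240), the gripper is clear, and the bystanders are untouched. Handing in.

```bash
python3 -c "
from workcell import bot
print(bot.job_done())"
```

```text
the job is handed in; nothing more can be done
None
```

The wing nut is backed off just over the rim, and the bolt is swung out and laid at its stop (about 1.45 rad by camera). The gripper is clear and the job is handed in; the hand-in returned no verdict.

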